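Crank open the sample press

TASK

Open the little screw press for the next sample: fit the loose crank fully home over the hexagon hidden in the well on top of the press and let go of it, then take it by its orange grip and wind the pressing plate up (anticlockwise seen from above) until it is clear above the basket's rim by at least 5 mm. Do not tip the crank over; leave it standing fully home on the press with your hand off it, and leave the blue glass, the apple and the oil bottle where they are.

Things in the scene. Friction and masses are not known exactly. Their poses are not given: they have to be found in the camera images.
- crank: Loose steel crank, 0.4 to 0.65 kg, standing on its hub on the table, socket down; it tips over if pushed hard from the side. Origin: centre of the hub's flat underside; z up the hub axis, x along the arm. Hub 43 mm in diameter, 46 mm tall; its hexagon socket opens at the underside, 25.5 mm across flats, 27 mm deep, one corner towards x. Arm on the hub: z 46 to 54 mm, 24 mm wide, x -16 to 108 mm.
- boss (a point): Centre of the crank's round steel boss, on the hub axis above the arm: 34 mm in diameter, from 54 to 88 mm above the hub's underside; this point is at 71 mm. To hold the crank by from above.
- press: Small grey and steel screw press, fixed; foot 170 mm (x) by 200 mm (y), 238 mm tall to the rim of its well. Origin: centre of its underside on the table, z up. Two columns at y = +-78 mm carry a grey bridge, 62 by 196 mm, top at 195 mm, with two nuts on it up to 207 mm.
- well (a point): Centre of the mouth of the dark steel well on top of the press, on the screw axis, 238 mm above the table. The well is 48 mm wide inside, 62 mm outside, 40 mm deep. On its floor stands the screw's upright hexagon: 24 mm across flats, 24 mm tall, top 4 mm chamfered, so its tip is 16 mm below this point. The socket can bind part-way down the hexagon; a little twist to and fro frees it.
- drive (a point): Centre of the well's floor, 198 mm above the table, on the screw axis. The hexagon's angle is unknown and must be felt for (it repeats every 60 degrees; the socket drops on within some 7 degrees either way). On the hexagon's tip the crank's underside stands 20 to 24 mm above this point, fully home at this point. The screw is stiff (0.25 N m, 3 N at the crank's grip), stays where left.
- plate (a point): Centre of the underside of the press's white round pressing plate (96 mm diameter, 12 mm thick), which moves only up and down: 12 mm for each full turn of the screw, up when it turns anticlockwise seen from above. It starts 3 to 9 mm below the basket's rim; its upper stop is 16 mm above the rim.
- rim (a point): Centre of the upper rim of the fixed, perforated steel basket in the press (110 mm outside diameter), 120 mm above the table, straight under drive.
- glass: Blue tasting glass without stem, 70 mm wide, 60 mm tall, loose, to be left alone. Origin: centre of its underside.
- apple: Green apple, 72 mm wide, 67 mm tall, loose, to be left alone. Origin: on its axis at the table.
- bottle: Dark olive oil bottle with a yellow band, 62 mm diameter, 210 mm tall, loose, to be left alone. Origin: centre of its underside.
- grip: The crank's orange barrel grip, which turns freely on its upright pin at the arm's end: 28 mm in diameter, 60 mm tall, its axis 95 mm from the hub axis. Origin: centre of its underside, 58 mm above the hub's underside; z up along the grip.
Not all that is in view belongs to the job. Several things have the shape of the crank; the one meant has the colours described above.

How it is judged (in metres and radians):
On the way, in this order (a step that is already met when the one before it is completed fails the run):
1. the crank is fully home on the hexagon, upright, and the fingers have let go of it while the plate is not yet clear of the rim (z of crank in the frame of drive below 0.004 m and horizontal distance between crank and drive below 0.004 m and angle between crank's own z axis and vertical below 0.1 rad and contact force between the fingers and crank below 0.2 N and z of plate in the frame of rim below 0.004 m), for 0.2 s.
2. the plate is wound up past the rim with the fingers holding the crank's orange grip (contact force between the fingers and grip above 1 N and z of plate in the frame of rim above 0.004 m and horizontal distance between crank and drive below 0.006 m), for 0.1 s.
At the end, for the whole second after the job is handed in: The plate's underside is more than 5 mm above the basket's rim; the crank stands home on the hexagon (underside within 4 mm of the well's floor, within 4 mm of the screw axis, within 0.1 rad of upright), at rest; the glass, apple and bottle are within 30 mm of where they started (z of plate in the frame of rim above 0.005 m and z of crank in the frame of drive below 0.004 m and horizontal distance between crank and drive below 0.004 m and angle between crank's own z axis and vertical below 0.1 rad and linear speed of crank below 0.02 m/s and distance of each of glass, apple, bottle from where it was at the start of the episode below 0.03 m); the robot touches nothing.
It fails at once if the crank is tipped by more than 40 degrees (angle between crank's own z axis and vertical above 0.7 rad).
It fails at once if the glass, the apple or the bottle is knocked over or pushed away by more than 30 mm (distance of any of glass, apple, bottle from where it was at the start of the episode above 0.03 m or angle between any of glass, bottle's own z axis and vertical above 0.6 rad).
It also fails if it takes over 72 s, if anything falls off the work surface, if the arm or the gripper's body presses on something with over 40 N, if the wrist force passes 120 N, or if a joint passes its speed limit or range.

ROBOT

A 6-joint arm with a two-finger parallel gripper is mounted at the origin on the work surface. World frame = base frame: x ahead of the robot, y to its left, z up, the work surface at z = 0. Lengths are in mm, angles in rad, forces in N, time in s.
With the tool pointing down it reaches from about 350 to 975 mm from the base axis. Payload 7.1 kg.
Tool frame: the origin (TCP) lies midway between the tips of the shut fingers; the grasp point (between the pads) lies 19 mm behind it (ctrl.grip_depth is the distance from the TCP to the grasp point, in mm); z points along the fingers, y is the line along which they close (so a half turn about z gives the same grasp; the last joint's range is limited). The gripper opens to 88 mm and grips with 3 to 60 N. Pads are 20 mm wide; open, the fingers measure 115 mm over their backs; the gripper's body (75 mm by 178 mm) begins 61 mm behind the grasp point.
Start: joints at [1.213, 0.423, 1.63, -0, 1.089, -0.019], TCP at [207.69, 589.465, 201.475] pointing down, gripper open.
Joint ranges: [-3, 3], [-0.9, 2.11], [0.09, 2.58], [-1.31, 4.45], [0.11, 2.69], [-2.54, 2.54]. Speed limits (rad/s): [2.39, 2.39, 3.01, 3.14, 3.14, 3.14].

INTERFACE

Orientations are given as a rotation vector (axis times angle).
In Python, from workcell import ctrl, cams gives the robot as it stands.
- The arm moves only by the tool move_arm, never from a script. Its argument "steps" is a list of rows, each a list of 3 entries, a list of its own where there are three numbers: the shift along the tool's x, y, z in units of 25 mm (1.0 is 25 mm), then the turn about the tool's z in units of 5 degrees (1.0 is 5 degrees), then the closure, from 0 (fully open) to 1 (shut). A call has 1 to 20 rows; each row shifts and turns the commanded pose from where the row before left it, along the tool's axes as they then stand; what a row does not reach is not made up. A row lasts 1/12 s, in which the tool goes at most 41.7 mm and 7.16 degrees, less where a joint would pass 70% of its speed; a pose out of reach is approached as far as the arm can. A call is refused whole if a number of a shift passes 1 or a number of a turn 1, either way. A call with a gripper value outside its range is refused whole. The fingers move at their own pace and stop on an object; the grip force is fixed at half the most. Time passes only in rows, so rows that do not move let the fingers close. It gives the time, the measured TCP pose, the force, the opening and the grip force at its end, in the units of the state.
- ctrl.get_obs(): the state, without advancing time (a new reading comes with each control period).
- cams.get_image(name): name is "side" or "top"; returns a dict with "image" (480x640x3 uint8, red, green, blue), "camera_matrix" (3x3 intrinsics, pixels), "xyz" and "rotation" of the camera in the world. Camera axes: x right, y down, z forward; pixel columns grow to the right and rows downward; lengths in mm; the calibration is good to about 2 mm. A picture is of the moment at which its call begins. There is no depth.
- ctrl.close_job(): hands the job in; it is judged then, once.
Trained networks look in the newest picture that a camera, given by its name, has taken for a name from the list of things; names that differ only in an ending like _2 or _b are one class to them, and where a whole thing is asked for, a point or a joint stands for the part that bears it (a point fixed in the world has none). Each returns a list of dicts, best first, with "p" (0 to 1); they miss things now and then, are a little off and sometimes report something else, mostly with a low value. They report only what shows in the picture. A call takes as long as a camera call. They do not tell look-alikes from the thing itself.
- cams.boxes_of(camera, thing): "rect" ([centre column, centre row, width, height] in pixels, round what is visible of it).
- cams.cut_out(camera, thing): "pixels" (480x640 bool, what is visible of it) and "rect" ([centre column, centre row, width, height] in pixels, round what is visible of it).
The state is a dict: "t": time; "qpos": joint angles; "qvel": joint speeds; "joint_torque": joint torques, N m; "ee_pos": TCP position; "orientation": TCP orientation; "ft_force": force on the tool from outside, world axes, zero at the start; "moment": the same for the moment, N m; "width": finger opening in mm; "grasp_force": force on a finger pad.
Only numpy, scipy, OpenCV 4.12 (cv2) and the standard library are available. Lean on these libraries where they do the work, as an engineer would, in place of code of your own. Each camera call takes 0.05 s, during which the arm holds its last target. There are 200 camera calls.

## Working session

There is one attempt and no reset: what is moved stays moved. The work goes in short steps, Python scripts to look and compute and a tool call to move; the robot and the scene stay as the last step left them, time stands still between calls to the robot, and variables do not carry over. Pictures are saved under pics/ and viewed, at most 10 in all, crops included, and the job is handed in when it is done.

Besides the shell and the picture viewer there is one more tool, called after "Call:" as name([rows], argument=value, ...), one row to a line, values as JSON. move_arm: Moves the arm, as the interface text tells. Its arguments: {"type":"object","properties":{"steps":{"type":"array"}},"required":["steps"]}

```bash
ls; mkdir -p pics
python3 - <<'E'
from workcell import ctrl,cams
import cv2,numpy as np
o=ctrl.get_obs();print({k:np.round(v,3) for k,v in o.items()},ctrl.grip_depth)
for c in("side","top"):
    d=cams.get_image(c);cv2.imwrite(f"pics/{c}0.png",d["image"][:,:,::-1])
    print(c,np.round(d["camera_matrix"],1).tolist(),np.round(d["xyz"],1),np.round(d["rotation"],4).tolist())
    for t in("crank","boss","grip","press","well","rim","plate","glass","apple","bottle"):
        try: print(t,[(round(b["p"],2),np.round(b["rect"],1).tolist()) for b in cams.boxes_of(c,t)][:4])
        except Exception as e: print(t,e)
E
```

```text
pics
{'t': np.float64(0.0), 'qpos': array([ 1.213,  0.424,  1.631, -0.   ,  1.089, -0.019]), 'qvel': array([-0.   ,  0.   ,  0.001,  0.001,  0.   , -0.001]), 'joint_torque': array([-2.0000e-03, -5.4462e+01, -2.7366e+01,  6.4000e-02,  2.3000e-02,
       -0.0000e+00]), 'ee_pos': array([207.502, 588.909, 200.682]), 'orientation': array([-5.300e-01, -3.096e+00,  2.000e-03]), 'ft_force': array([-0.095, -0.063,  0.457]), 'moment': array([-0.008, -0.016, -0.004]), 'grasp_force': np.float64(0.0), 'width': np.float64(87.398)} 18.700000000000003
side [[451.9, 0.0, 317.0], [0.0, 451.9, 237.5], [0.0, 0.0, 1.0]] [ 383.8 -727.3  641.7] [-2.095, 0.3225, -0.157]
crank [(0.81, [463.1, 319.0, 66.2, 81.2]), (0.77, [223.4, 355.1, 29.1, 103.4]), (0.74, [317.9, 331.9, 37.9, 97.0]), (0.73, [320.9, 429.4, 81.0, 98.5])]
boss [(0.9, [223.0, 355.6, 28.2, 99.2]), (0.84, [316.0, 332.3, 33.6, 97.8]), (0.78, [320.7, 428.1, 86.6, 94.9]), (0.74, [165.5, 241.7, 55.8, 37.9])]
grip [(0.97, [326.2, 307.6, 14.2, 34.9]), (0.78, [145.6, 243.6, 17.5, 27.5]), (0.75, [437.9, 296.4, 18.4, 35.4]), (0.68, [286.2, 404.0, 20.8, 37
[... 651 characters left out ...]
, [238.2, 272.7, 96.9, 79.6])]
boss [(0.89, [442.1, 278.1, 42.4, 45.5]), (0.79, [365.1, 323.2, 45.4, 26.4]), (0.72, [368.0, 252.3, 46.4, 35.4]), (0.65, [387.4, 147.6, 43.5, 42.3])]
grip [(0.7, [431.2, 292.6, 14.2, 5.9]), (0.67, [350.0, 240.4, 10.2, 12.9]), (0.65, [373.2, 154.1, 16.1, 14.0]), (0.46, [348.0, 314.7, 18.2, 13.8])]
press [(0.65, [240.3, 269.4, 104.6, 77.8]), (0.63, [369.1, 254.7, 46.2, 42.9])]
well [(0.63, [237.6, 272.1, 95.4, 81.1])]
rim [(0.73, [237.1, 272.1, 99.1, 78.5])]
plate [(0.59, [241.3, 265.5, 28.0, 40.7]), (0.44, [305.2, 327.6, 27.6, 31.9])]
glass [(0.68, [181.6, 195.6, 30.5, 25.9])]
apple [(0.91, [316.8, 179.3, 25.3, 27.0])]
bottle [(0.93, [307.0, 326.9, 25.8, 36.9])]
```

View pics/side0.png

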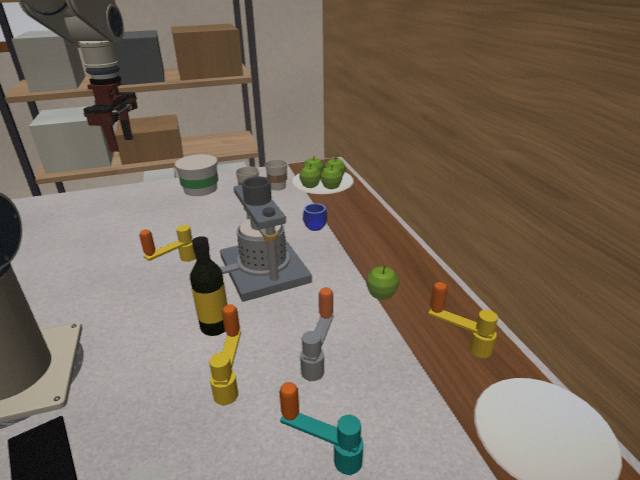

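View pics/top0.png

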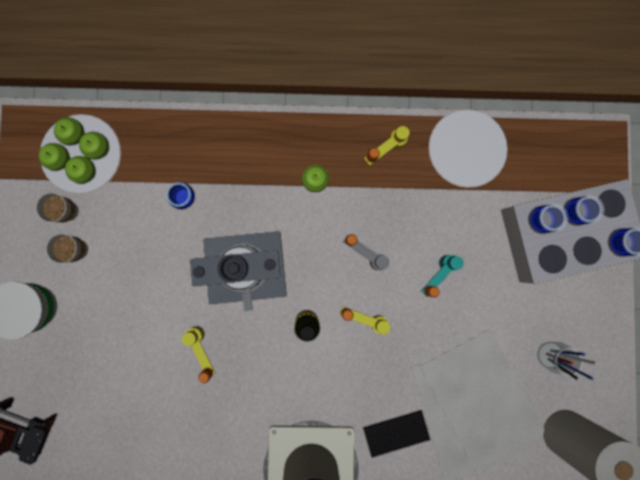

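Steel (grey) crank: top view hub ≈(380,262), grip ≈(351,240); side view hub ≈(312,345), grip (326,303). Press well: top ≈(233,268), side ≈(257,185). The yellow and teal cranks are decoys. Next I'll zoom in with a grid.

```bash
cat > h.py <<'E'
import numpy as np,cv2
from scipy.spatial.transform import Rotation as R
CAM={"side":(451.9,317.0,237.5,[383.8,-727.3,641.7],[-2.095,0.3225,-0.157]),
"top":(465.7,312.8,234.1,[527.1,27.7,1227.4],[-2.2225,2.1753,-0.0869])}
def ray(c,u,v):
    f,cx,cy,p,r=CAM[c]; return np.array(p),R.from_rotvec(r).apply([(u-cx)/f,(v-cy)/f,1])
def at_z(c,u,v,z):
    p,d=ray(c,u,v); return p+d*(z-p[2])/d[2]
def proj(c,P):
    f,cx,cy,p,r=CAM[c]; q=R.from_rotvec(r).inv().apply(np.atleast_2d(P)-np.array(p)); return q[:,:2]/q[:,2:]*f+[cx,cy]
def tri(a,b):
    A=np.zeros((3,3));B=np.zeros(3)
    for p,d in(a,b):
        d=d/np.linalg.norm(d);M=np.eye(3)-np.outer(d,d);A+=M;B+=M@p
    return np.linalg.solve(A,B)
def crop(img,u,v,w,h,s):
    u,v=int(u-w/2),int(v-h/2);c=cv2.resize(img[v:v+h,u:u+w],None,fx=s,fy=s,interpolation=cv2.INTER_CUBIC)
    for i in range(0,w,10): cv2.putText(c,str(u+i),(i*s,8),0,.3,(0,0,255),1);c[:, i*s]=c[:, i*s]//2+[0,0,100]
    for i in range(0,h,10): cv2.putText(c,str(v+i),(0,i*s+4),0,.3,(0,255,0),1);c[i*s]=c[i*s]//2+[0,60,0]
    return c
E
python3 - <<'E'
from h import *
s=cv2.imread("pics/side0.png");t=cv2.imread("pics/top0.png")
s=cv2.convertScaleAbs(s,alpha=1.3);t=cv2.convertScaleAbs(t,alpha=1.5)
a=crop(t,367,251,66,50,6);b=crop(t,236,268,66,50,6);c=crop(s,317,335,66,100,3);d=crop(s,257,195,66,50,6)
c=cv2.resize(c,(198,300))
cv2.imwrite("pics/z0.png",np.vstack([np.hstack([a,b]),np.hstack([d,c,np.zeros((300,198,3),np.uint8)])]))
print(at_z("top",380,262,88),at_z("top",351,240,118),at_z("top",233,268,238),at_z("side",257,182,238),at_z("side",312,338,88))
E
```

```text
[ 532.1662213  -158.03343652   88.        ] [583.03872789 -83.04892847 118.        ] [512.33137617 177.65696219 238.        ] [514.89870859 176.19845793 238.        ] [ 534.46874858 -168.61517137   88.        ]
```

View pics/z0.png

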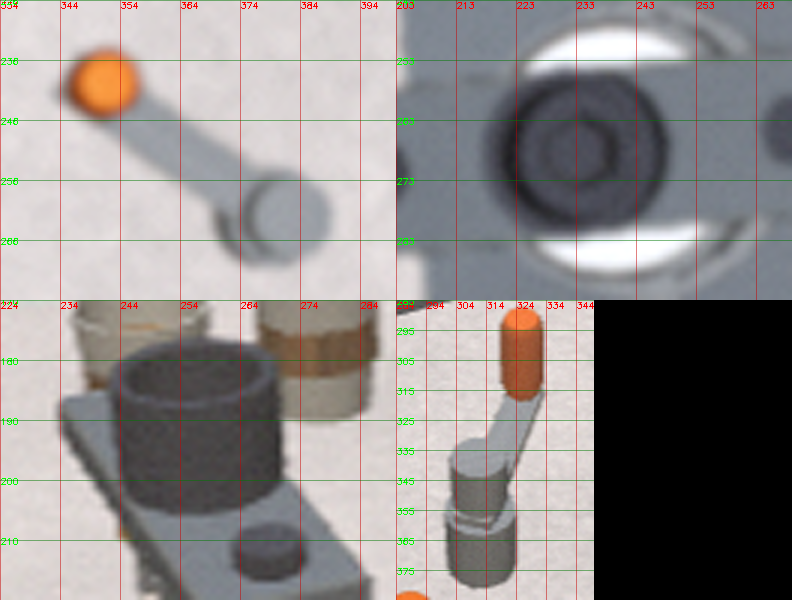

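Run:
```python
from h import *
for n,t,s,z in(("boss",(382,262),(311.3,337),88),("grip",(352,239.7),(325.8,291.5),118),("well",(232.8,268.2),(256.4,182.2),238)):
    print(n,at_z("top",*t,z).round(1),at_z("side",*s,z).round(1),tri(ray("top",*t),ray("side",*s)).round(1))
print(R.from_rotvec([-.53,-3.096,.002]).as_matrix().round(3))
# hexagon hunt: enlarged well
t=cv2.imread("pics/top0.png")[254:284,217:250];t=cv2.resize(t,None,fx=16,fy=16,interpolation=cv2.INTER_CUBIC)
cv2.imwrite("pics/hex.png",np.clip((t.astype(float)-25)*4,0,255).astype(np.uint8))
```

```text
boss [ 532.3 -162.9   88. ] [ 534.  -165.9   88. ] [ 533.4 -163.6   85.9]
grip [583.8 -85.4 118. ] [585.4 -89.3 118. ] [585.1 -86.  115.4]
well [511.9 178.1 238. ] [513.5 175.6 238. ] [512.8 178.1 237. ]
[[-0.943  0.333 -0.001]
 [ 0.333  0.943 -0.001]
 [ 0.    -0.001 -1.   ]]
```

View pics/hex.png

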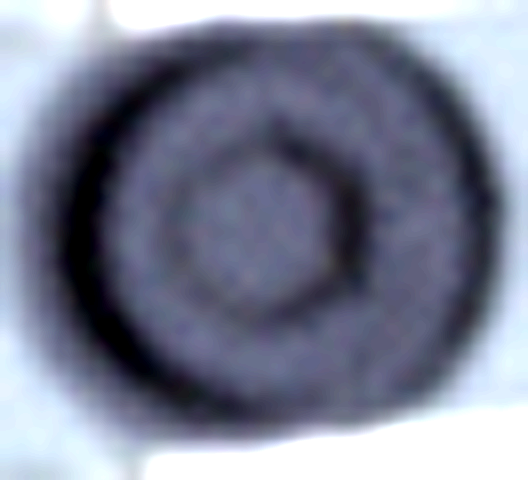

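The hexagon is visible in the enlarged view: flats on the left and right, corners up and down in the image at about (270,125) and (265,325), so a corner lies near world +x, to be confirmed by feel. The crank's x axis is at about 56° and the boss is at (533,-164). Well is at (513,178). First I'll rise and move across.

Call:
move_arm([
  [[0, 0, -1], 0, 0],
  [[0, 0, -1], 0, 0],
  [[0, 0, -1], 0, 0],
  [[0, 0, -1], 0, 0],
  [[0, 0, -1], 0, 0],
  [[-0.93, -1, 0], 0, 0],
  [[-0.93, -1, 0], 0, 0],
  [[-0.93, -1, 0], 0, 0],
  [[-0.93, -1, 0], 0, 0],
  [[-0.93, -1, 0], 0, 0],
  [[-0.93, -1, 0], 0, 0],
  [[-0.93, -1, 0], 0, 0],
  [[-0.93, -1, 0], 0, 0],
  [[-0.93, -1, 0], 0, 0],
  [[-0.93, -1, 0], 0, 0],
  [[-0.93, -1, 0], 0, 0],
  [[-0.93, -1, 0], 0, 0],
  [[-0.93, -1, 0], 0, 0],
  [[-0.93, -1, 0], 0, 0],
  [[-0.93, -1, 0], 0, 0],
])

```text
t: 2.77
ee_pos: [412.3, 118.3, 326.8]
orientation: [0.529, 3.096, 0.001]
ft_force: [0.7, 0.4, -0.2]
width: 87.3
grasp_force: 0.0
```

```bash
cat >> h.py <<'E'
def rem(x,y,z,yaw=None):
    from workcell import ctrl
    o=ctrl.get_obs();M=R.from_rotvec(o["orientation"]).as_matrix()
    d=M.T@(np.array([x,y,z])-o["ee_pos"])/25
    yw=np.degrees(np.arctan2(M[1,1],M[0,1]))
    print("t",round(float(o["t"]),2),"pos",o["ee_pos"].round(1),"rem units",d.round(2),"yaw",yw.round(1),"turn",None if yaw is None else round(-((yaw-yw+180)%360-180)/5,2),"F",o["ft_force"].round(1),"M",o["moment"].round(2),"w",round(float(o["width"]),1),"g",round(float(o["grasp_force"]),1),"q6",o["qpos"][5].round(2))
    return o
E
python3 -c "
from h import *
rem(533,-164,150,56)
d=at_z('top',231.9+217-217,262,222);e=at_z('top',232,272,222);print(d-e)
print(at_z('top',307,327,100))"
```

```text
t 2.77 pos [412.3 118.3 326.8] rem units [-8.3  -9.05  7.07] yaw 70.6 turn 2.92 F [ 0.7  0.4 -0.2] M [-0.06 -0.07 -0.  ] w 87.3 g 0.0 q6 -0.98
[21.40477434  0.88707878  0.        ]
[372.98168943  17.41873399 100.        ]
```

Call:
move_arm([
  [[-0.92, -1, 0], 0, 0],
  [[-0.92, -1, 0], 0, 0],
  [[-0.92, -1, 0], 0, 0],
  [[-0.92, -1, 0], 0, 0],
  [[-0.92, -1, 0], 0, 0],
  [[-0.92, -1, 0], 0, 0],
  [[-0.92, -1, 0], 0, 0],
  [[-0.92, -1, 0], 0, 0],
  [[-0.92, -1, 0], 0, 0],
  [[0, 0, 1], 0, 0],
  [[0, 0, 1], 0, 0],
  [[0, 0, 1], 0, 0],
  [[0, 0, 1], 0, 0],
  [[0, 0, 1], 1, 0],
  [[0, 0, 1], 1, 0],
  [[0, 0, 1], 0.9, 0],
  [[0, 0, 0], 0, 0],
  [[0, 0, 0], 0, 0],
])

```text
t: 4.27
ee_pos: [531.7, -160.9, 150.8]
orientation: [-0.912, -3.003, -0.0]
ft_force: [0.4, 0.4, 0.6]
width: 87.7
grasp_force: 0.0
```

```bash
python3 -c "
from h import *
rem(533,-164,58,56)
"
```

```text
t 4.27 pos [ 531.7 -160.9  150.8] rem units [-0.12 -0.07  3.71] yaw 56.2 turn 0.04 F [0.4 0.4 0.6] M [-0.07  0.   -0.03] w 87.7 g 0.0 q6 -1.3
```

Call:
move_arm([
  [[-0.12, -0.07, 0], 1, 0],
  [[0, 0, 0], 1, 0],
  [[0, 0, 0], 1, 0],
  [[0, 0, 0], 1, 0],
  [[0, 0, 0], 1, 0],
  [[0, 0, 0], 1, 0],
  [[0, 0, 0], 1, 0],
  [[0, 0, 0], 1, 0],
  [[0, 0, 0], 1, 0],
  [[0, 0, 0], 1, 0],
  [[0, 0, 0], 1, 0],
  [[0, 0, 0], 1, 0],
  [[0, 0, 0], 1, 0],
  [[0, 0, 0], 1, 0],
  [[0, 0, 0], 1, 0],
  [[0, 0, 0.7], 1, 0],
  [[0, 0, 1], 1, 0],
  [[0, 0, 1], 1, 0],
  [[0, 0, 1], 0, 0],
  [[0, 0, 0], 0, 0],
])

```text
t: 5.93
ee_pos: [532.6, -163.8, 57.2]
orientation: [-2.769, -1.479, 0.004]
ft_force: [-0.3, 0.3, -0.5]
width: 87.7
grasp_force: 0.0
```

```bash
python3 -c "
from h import *
rem(533,-164,58,-34)
"
```

```text
t 5.93 pos [ 532.6 -163.8   57.2] rem units [ 0.    0.02 -0.03] yaw -33.8 turn 0.04 F [-0.3  0.3 -0.5] M [ 0.01  0.12 -0.01] w 87.7 g 0.0 q6 0.27
```

Call:
move_arm([
  [[0, 0, 0], 0, 0.4],
  [[0, 0, 0], 0, 0.5],
  [[0, 0, 0], 0, 0.55],
  [[0, 0, 0], 0, 0.58],
  [[0, 0, 0], 0, 0.6],
  [[0, 0, 0], 0, 0.61],
  [[0, 0, 0], 0, 0.62],
  [[0, 0, 0], 0, 0.63],
  [[0, 0, 0], 0, 0.65],
  [[0, 0, 0], 0, 0.65],
])

```text
t: 6.77
ee_pos: [533.8, -164.2, 59.0]
orientation: [-2.772, -1.477, 0.0]
ft_force: [0.5, 1.7, 2.5]
width: 33.1
grasp_force: 30.0
```

```bash
python3 -c "
from h import *
rem(533,-164,58,-34)
"
```

```text
t 6.77 pos [ 533.8 -164.2   59. ] rem units [-0.01 -0.03  0.04] yaw -33.9 turn 0.02 F [0.5 1.7 2.5] M [ 0.08  0.25 -0.01] w 33.1 g 30.0 q6 0.27
```

Call:
move_arm([
  [[0, 0, 0], 0, 0.3],
  [[0, 0, 0], 0, 0.3],
  [[0, 0, 0], -1, 0.3],
  [[0, 0, 0], -1, 0.3],
  [[0, 0, 0], -1, 0.3],
  [[0, 0, 0], -1, 0.3],
  [[0, 0, 0], -1, 0.3],
  [[0, 0, 0], -1, 0.3],
  [[0, 0, 0], -1, 0.3],
  [[0, 0, 0], -1, 0.3],
  [[0, 0, 0], -1, 0.3],
  [[0, 0, 0], -1, 0.3],
  [[0, 0, 0], -1, 0.3],
  [[0, 0, 0], -1, 0.3],
  [[0, 0, 0], -1, 0.3],
  [[0, 0, 0], -1, 0.3],
  [[0, 0, 0], -1, 0.3],
  [[0, 0, 0], -1, 0.3],
  [[0, 0, 0], -1, 0.3],
  [[0, 0, 0], -1, 0.3],
])

```text
t: 8.43
ee_pos: [534.0, -164.3, 58.9]
orientation: [0.91, 3.007, -0.0]
ft_force: [1.0, 0.7, 0.4]
width: 61.5
grasp_force: 0.0
```

Call:
move_arm([
  [[0, 0, 0], 0, 0.5],
  [[0, 0, 0], 0, 0.55],
  [[0, 0, 0], 0, 0.58],
  [[0, 0, 0], 0, 0.6],
  [[0, 0, 0], 0, 0.61],
  [[0, 0, 0], 0, 0.62],
  [[0, 0, 0], 0, 0.64],
  [[0, 0, 0], 0, 1],
  [[0, 0, 0], 0, 1],
  [[0, 0, 0], 0, 1],
  [[0, 0, -0.5], 0, 1],
  [[0, 0, -1], 0, 1],
  [[0, 0, -1], 0, 1],
  [[0, 0, -1], 0, 1],
  [[0, 0, -1], 0, 1],
  [[0, 0, 0], 0, 1],
  [[0, 0, 0], 0, 1],
])

```text
t: 9.85
ee_pos: [534.5, -164.4, 172.5]
orientation: [0.915, 3.002, -0.0]
ft_force: [0.1, -0.1, -6.2]
width: 33.0
grasp_force: 30.0
```

```bash
python3 -c "
from h import *
rem(513,178,310,60)
from workcell import cams
s=cams.get_image('side')['image'][:,:,::-1];cv2.imwrite('pics/s1.png',s);cv2.imwrite('pics/s1c.png',crop(np.ascontiguousarray(s),320,280,130,130,4))
"
```

```text
t 9.85 pos [ 534.5 -164.4  172.5] rem units [ 8.34 10.89 -5.51] yaw 56.1 turn -0.78 F [ 0.1 -0.1 -6.2] M [-0.02  0.09 -0.06] w 33.0 g 30.0 q6 -1.3
```

View pics/s1c.png

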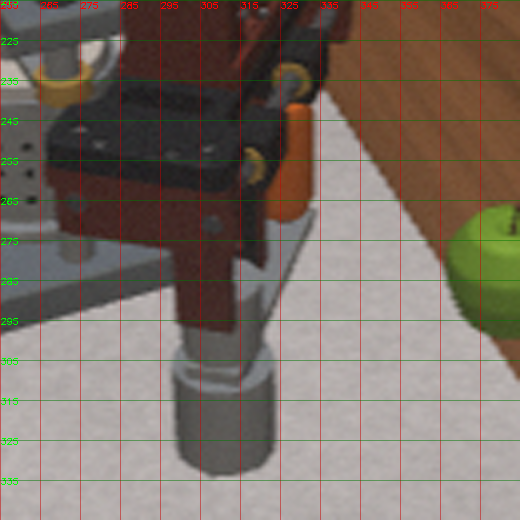

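The crank hangs upright from the boss, with its underside at about z=114. Next: up and over to the well.

Call:
move_arm([
  [[0, 0, -0.9], 0, 1],
  [[0, 0, -0.95], 0, 1],
  [[0, 0, -0.95], 0, 1],
  [[0, 0, -0.95], 0, 1],
  [[0, 0, -0.95], 0, 1],
  [[0, 0, -0.8], 0, 1],
  [[0.4, 0.52, 0], 0, 1],
  [[0.7, 0.91, 0], 0, 1],
  [[0.7, 0.91, 0], 0, 1],
  [[0.7, 0.91, 0], 0, 1],
  [[0.7, 0.91, 0], 0, 1],
  [[0.7, 0.91, 0], 0, 1],
  [[0.7, 0.91, 0], 0, 1],
  [[0.7, 0.91, 0], 0, 1],
  [[0.7, 0.91, 0], 0, 1],
  [[0.7, 0.91, 0], 0, 1],
  [[0.7, 0.91, 0], 0, 1],
  [[0.7, 0.91, 0], -0.5, 1],
  [[0.24, 0.36, 0], -0.5, 1],
  [[0, 0, 0], 0, 1],
])

```text
t: 11.57
ee_pos: [511.0, 180.0, 306.4]
orientation: [-0.775, -3.04, 0.003]
ft_force: [-0.5, -0.5, -5.2]
width: 33.3
grasp_force: 30.0
```

```bash
python3 -c "
from h import *
rem(513,178,310,61)
from workcell import cams
a=cams.get_image('side')['image'][:,:,::-1];b=cams.get_image('top')['image'][:,:,::-1]
c=lambda i,u,v:crop(np.ascontiguousarray(i),u,v,66,90,6)
cv2.imwrite('pics/s2.png',np.hstack([c(a,257,160),c(b,233,265)]))
rem(513,178,310,61)
"
```

```text
t 11.57 pos [511.  180.  306.4] rem units [-0.11 -0.03 -0.14] yaw 61.4 turn 0.08 F [-0.5 -0.5 -5.2] M [-0.1   0.04 -0.05] w 33.3 g 30.0 q6 -0.76
t 11.67 pos [511.5 177.6 307.1] rem units [-0.04  0.04 -0.12] yaw 61.1 turn 0.02 F [-0.3 -0.2 -5.4] M [-0.11  0.05  0.03] w 32.8 g 30.0 q6 -0.75
```

View pics/s2.png

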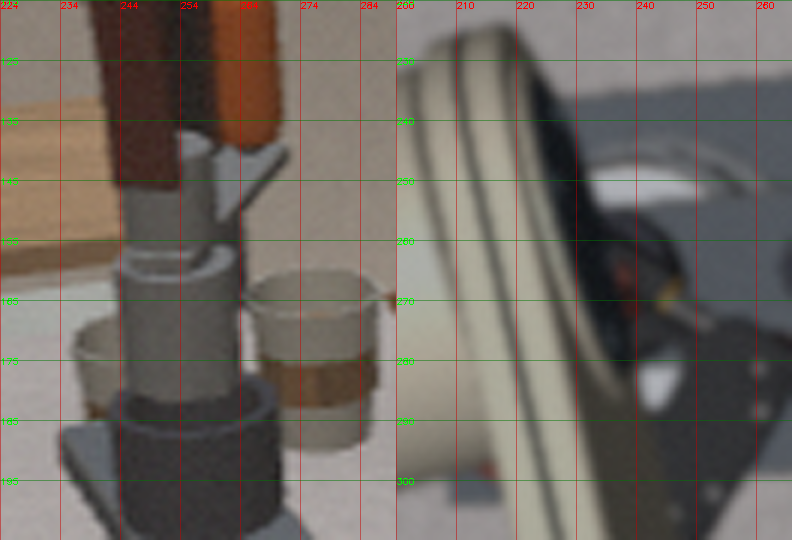

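```bash
python3 -c "
from h import *
print(proj('side',[[512.8,178,238],[511.5,178,248],[511.5,178,294],[511.5,178,336],[521.5,178,248],[511.5,188,248],[512.8,178,198]]))
import cv2
a=cv2.imread('pics/s2.png')
"
```

```text
[[255.89583748 181.80770437]
 [254.89529584 177.64264278]
 [252.95444013 157.51526589]
 [251.09563877 138.23882238]
 [259.45739294 177.02612662]
 [254.07804061 175.88811161]
 [257.47870364 198.35086287]]
```

Call:
move_arm([
  [[-0.09, 0.05, 0], 0, 1],
  [[0, 0, 0], 0, 1],
  [[0, 0, 0.2], 0, 1],
  [[0, 0, 0.2], 0, 1],
  [[0, 0, 0.2], 0, 1],
  [[0, 0, 0.1], 0, 1],
  [[0, 0, 0.1], 0, 1],
  [[0, 0, 0.1], 0, 1],
  [[0, 0, 0.1], 0, 1],
  [[0, 0, 0], 0, 1],
])

```text
t: 12.5
ee_pos: [516.1, 179.2, 284.3]
orientation: [0.785, 3.04, 0.006]
ft_force: [3.2, 5.4, -2.9]
width: 33.6
grasp_force: 29.7
```

```bash
python3 -c "
from h import *
rem(514,177.6,256.5,61)
"
```

```text
t 12.5 pos [516.1 179.2 284.3] rem units [ 0.04 -0.1   1.11] yaw 61.1 turn 0.01 F [ 3.2  5.4 -2.9] M [ 1.41 -0.64 -0.03] w 33.6 g 29.7 q6 -0.76
```

Call:
move_arm([
  [[0, 0.05, 0], 0, 1],
  [[0, 0.05, 0], 0, 1],
  [[0, 0, 0], 0, 1],
  [[0, 0, 0], 0, 1],
])

```text
t: 12.83
ee_pos: [516.0, 180.2, 283.4]
orientation: [-0.784, -3.041, 0.0]
ft_force: [1.7, 2.5, -4.7]
width: 33.4
grasp_force: 29.8
```

```bash
python3 -c "
from h import *
rem(514,177.6,256.5,61)
"
```

```text
t 12.83 pos [516.  180.2 283.4] rem units [ 0.02 -0.13  1.08] yaw 61.1 turn 0.02 F [ 1.7  2.5 -4.7] M [ 0.63 -0.36 -0.04] w 33.4 g 29.8 q6 -0.75
```

Call:
move_arm([
  [[0, 0.06, 0], 0, 1],
  [[0, 0.02, 0], 0, 1],
  [[0, 0, 0.08], 0, 1],
  [[0, 0, 0.08], 0, 1],
  [[0, 0, 0.08], 0, 1],
  [[0, 0, 0], 0, 1],
])

```text
t: 13.33
ee_pos: [516.9, 181.9, 277.5]
orientation: [-0.784, -3.042, 0.0]
ft_force: [0.0, -0.1, -4.8]
width: 32.9
grasp_force: 29.8
```

```bash
python3 -c "
from h import *
rem(514,177.6,256.5,61)
"
```

```text
t 13.33 pos [516.9 181.9 277.5] rem units [ 0.02 -0.21  0.84] yaw 61.1 turn 0.02 F [ 0.  -0.1 -4.8] M [ 0.12 -0.   -0.02] w 32.9 g 29.8 q6 -0.75
```

Call:
move_arm([
  [[0, 0, 0.08], 0, 1],
  [[0, 0, 0.08], 0, 1],
  [[0, 0, 0.08], 0, 1],
  [[0, 0, 0], 0, 1],
])

```text
t: 13.67
ee_pos: [517.0, 182.2, 271.5]
orientation: [-0.784, -3.042, -0.0]
ft_force: [1.8, 3.0, -7.4]
width: 33.1
grasp_force: 29.8
```

```bash
python3 -c "
from h import *
rem(516,180,256.5,61)
"
```

```text
t 13.67 pos [517.  182.2 271.5] rem units [-0.01 -0.09  0.6 ] yaw 61.1 turn 0.02 F [ 1.8  3.  -7.4] M [ 0.5  -0.18 -0.01] w 33.1 g 29.8 q6 -0.75
```

Call:
move_arm([
  [[0, 0.03, 0.08], 0, 1],
  [[0, 0, 0.08], 0.2, 1],
  [[0, 0, 0.08], -0.2, 1],
  [[0, 0, 0.08], -0.2, 1],
  [[0, 0, 0.08], 0.2, 1],
  [[0, 0, 0], 0, 1],
])

```text
t: 14.17
ee_pos: [517.2, 182.5, 261.4]
orientation: [-0.786, -3.041, 0.001]
ft_force: [0.6, 1.2, -5.6]
width: 33.1
grasp_force: 29.8
```

```bash
python3 -c "
from h import *
rem(516,180,256.5,61)
"
```

```text
t 14.17 pos [517.2 182.5 261.4] rem units [-0.01 -0.11  0.2 ] yaw 61.0 turn 0.0 F [ 0.6  1.2 -5.6] M [0.21 0.03 0.02] w 33.1 g 29.8 q6 -0.75
```

Call:
move_arm([
  [[0, 0, 0.06], 0.2, 1],
  [[0, 0, 0.06], -0.2, 1],
  [[0, 0, 0.06], -0.2, 1],
  [[0, 0, 0.06], 0.2, 1],
  [[0, 0, 0], 0, 1],
])

```text
t: 14.58
ee_pos: [517.9, 182.5, 256.9]
orientation: [0.786, 3.041, 0.0]
ft_force: [-1.0, -1.0, 2.2]
width: 33.4
grasp_force: 30.0
```

```bash
python3 -c "
from h import *
rem(516,180,256.5,61)
"
```

```text
t 14.58 pos [517.9 182.5 256.9] rem units [ 0.02 -0.12  0.01] yaw 61.0 turn 0.01 F [-1.  -1.   2.2] M [-0.19  0.39  0.05] w 33.4 g 30.0 q6 -0.75
```

Call:
move_arm([
  [[0, 0, 0], 0, 0.3],
  [[0, 0, 0], 0, 0.2],
  [[0, 0, 0], 0, 0],
  [[0, 0, 0], 0, 0],
  [[0, 0, 0], 0, 0],
  [[0, 0, 0], 0, 0],
  [[0, 0, 0], 0, 0],
  [[0, 0, -0.4], 0, 0],
  [[0, 0, -0.8], 0, 0],
  [[0, 0, -1], 0, 0],
  [[0, 0, -1], 0, 0],
  [[0, 0, 0], 0, 0],
])

```text
t: 15.58
ee_pos: [519.9, 183.4, 341.9]
orientation: [0.782, 3.035, 0.007]
ft_force: [0.1, 0.5, -0.2]
width: 87.5
grasp_force: 0.0
```

```bash
python3 -c "
from h import *
rem(563.5,265.4,276,61)
from workcell import cams
a=np.ascontiguousarray(cams.get_image('side')['image'][:,:,::-1]);cv2.imwrite('pics/s3f.png',a)
cv2.imwrite('pics/s3.png',crop(a,257,185,120,120,5))
print(proj('side',[[517.5,182.3,286],[563.5,265.4,316],[563.5,265.4,256],[517.5,182.3,244]]))
"
```

```text
t 15.58 pos [519.9 183.4 341.9] rem units [0.08 3.7  2.66] yaw 61.1 turn 0.02 F [ 0.1  0.5 -0.2] M [ 0.03 -0.03  0.01] w 87.5 g 0.0 q6 -0.75
[[255.73331182 160.02417698]
 [268.01732333 132.2130524 ]
 [269.91439676 157.22279042]
 [257.43129314 178.21445039]]
```

View pics/s3.png

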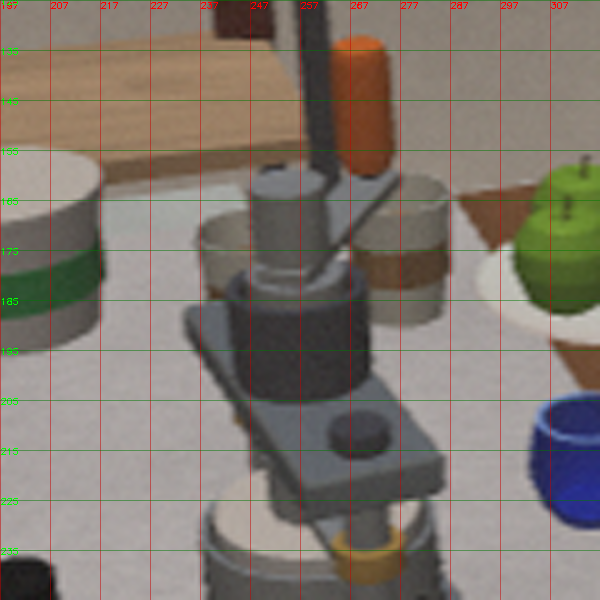

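The crank sits home and upright: boss top at (254,161), arm just above the well's rim, grip at (269,146). Next I'll take the grip.

Call:
move_arm([
  [[0.08, 0.7, 0], 0, 0],
  [[0, 1, 0], 0, 0],
  [[0, 1, 0], 0, 0],
  [[0, 0.9, 0], 0, 0],
  [[0, 0.1, 0], 0, 0],
  [[0, 0, 0.6], 0, 0],
  [[0, 0, 0.8], 0, 0],
  [[0, 0, 0.8], 0, 0],
  [[0, 0, 0.4], 0, 0],
  [[0, 0, 0], 0, 0.3],
  [[0, 0, 0], 0, 0.5],
  [[0, 0, 0], 0, 0.6],
  [[0, 0, 0], 0, 0.65],
  [[0, 0, 0], 0, 0.7],
  [[0, 0, 0], 0, 1],
  [[0, 0, 0], 0, 1],
  [[0, 0, 0], 0, 1],
])

```text
t: 17.05
ee_pos: [560.5, 264.5, 271.3]
orientation: [0.784, 3.042, 0.0]
ft_force: [-0.0, 0.3, -0.7]
width: 37.8
grasp_force: 0.0
```

```bash
python3 -c "
from h import *
o=rem(563.5,265.4,276,61)
print(np.hypot(*(o['ee_pos'][:2]-[517.3,182.3])),o['qpos'].round(2))
"
```

```text
t 17.05 pos [560.5 264.5 271.3] rem units [-0.09  0.09 -0.19] yaw 61.1 turn 0.02 F [-0.   0.3 -0.7] M [-0.01  0.01 -0.01] w 37.8 g 0.0 q6 -0.64
92.90814427599823 [ 0.42  0.35  1.58 -0.    1.22 -0.64]
```

Call:
move_arm([
  [[0, 0, 0], 0, 1],
  [[0, 0, 0], 0, 1],
  [[0, 0, 0], 0, 1],
  [[0, 0, 0], 0, 1],
  [[0, 0, 0], 0, 1],
  [[0, 0, 0], 0, 1],
])

```text
t: 17.55
ee_pos: [560.3, 264.4, 270.9]
orientation: [-0.784, -3.042, 0.001]
ft_force: [-1.0, -1.8, 0.5]
width: 27.3
grasp_force: 30.0
```

```bash
python3 -c "
from h import *
o=rem(563.5,265.4,276,61)
print(np.hypot(*(o['ee_pos'][:2]-[517.3,182.3])))
"
```

```text
t 17.55 pos [560.3 264.4 270.9] rem units [-0.09  0.1  -0.2 ] yaw 61.1 turn 0.02 F [-1.  -1.8  0.5] M [-0.4   0.29 -0.04] w 27.3 g 30.0 q6 -0.64
92.64776918407024
```

Call:
move_arm([
  [[0.4, -0.02, 0], 0, 1],
  [[0.39, -0.06, 0], 0, 1],
  [[0.75, -0.25, 0], 0, 1],
  [[0.69, -0.4, 0], 0, 1],
  [[0.59, -0.53, 0], 0, 1],
  [[0.47, -0.64, 0], 0, 1],
  [[0.32, -0.73, 0], 0, 1],
  [[0.17, -0.78, 0], 0, 1],
  [[0, -0.79, 0], 0, 1],
  [[0, 0, 0], 0, 1],
])

```text
t: 18.38
ee_pos: [422.4, 218.8, 272.1]
orientation: [-0.783, -3.038, -0.004]
ft_force: [-14.9, 4.3, 14.8]
width: 27.6
grasp_force: 30.0
```

```bash
python3 -c "
from h import *
o=rem(563.5,265.4,276,61)
d=o['ee_pos'][:2]-[517.3,182.3];print(np.hypot(*d),np.degrees(np.arctan2(d[1],d[0])))
"
```

```text
t 18.38 pos [422.4 218.8 272.1] rem units [-4.04  4.36 -0.17] yaw 61.1 turn 0.02 F [-14.9   4.3  14.8] M [ 0.73  2.71 -0.01] w 27.6 g 30.0 q6 -0.62
101.72658005301302 158.96623255518523
```

Call:
move_arm([
  [[0.12, 0, 0], 0, 1],
  [[0, 0, -0.08], 0, 1],
  [[0, 0, 0], 0, 1],
])

```text
t: 18.63
ee_pos: [423.1, 220.2, 273.1]
orientation: [-0.783, -3.041, -0.0]
ft_force: [-3.9, 1.2, 1.4]
width: 27.6
grasp_force: 30.0
```

```bash
python3 -c "
from h import *
o=rem(563.5,265.4,276,61)
for c in([517.3,182.3],[513,181]):
  d=o['ee_pos'][:2]-c;print(np.hypot(*d),np.degrees(np.arctan2(d[1],d[0])))
"
```

```text
t 18.63 pos [423.1 220.2 273.1] rem units [-4.04  4.3  -0.12] yaw 61.1 turn 0.02 F [-3.9  1.2  1.4] M [ 0.29  0.8  -0.02] w 27.6 g 30.0 q6 -0.61
101.50780299171996 158.09422093218492
98.04356239157566 156.45163031495113
```

Call:
move_arm([
  [[-0.09, -0.39, 0], 0, 1],
  [[-0.08, -0.39, 0], 0, 1],
  [[-0.32, -0.73, 0], 0, 1],
  [[-0.47, -0.64, 0], 0, 1],
  [[-0.59, -0.53, 0], 0, 1],
  [[-0.69, -0.4, 0], 0, 1],
  [[-0.75, -0.25, 0], 0, 1],
  [[-0.79, -0.08, 0], 0, 1],
  [[0, 0, 0], 0, 1],
])

```text
t: 19.38
ee_pos: [467.4, 98.0, 272.7]
orientation: [0.787, 3.041, -0.001]
ft_force: [0.3, -1.8, 0.9]
width: 27.2
grasp_force: 30.0
```

```bash
python3 -c "
from h import *
o=rem(563.5,265.4,276,61)
for c in([517.3,182.3],[511.5,182.5]):
  d=o['ee_pos'][:2]-c;print(np.hypot(*d),np.degrees(np.arctan2(d[1],d[0]))%360)
"
```

```text
t 19.38 pos [467.4  98.  272.7] rem units [-0.11  7.72 -0.13] yaw 61.0 turn -0.0 F [ 0.3 -1.8  0.9] M [-0.34  0.04  0.01] w 27.2 g 30.0 q6 -0.88
97.94671298660278 239.3883076160795
95.30159529869408 242.45203100101594
```

Call:
move_arm([
  [[-0.4, 0.02, 0], 0, 1],
  [[-0.39, 0.06, 0], 0, 1],
  [[-0.75, 0.25, 0], 0, 1],
  [[-0.69, 0.4, 0], 0, 1],
  [[-0.59, 0.53, 0], 0, 1],
  [[-0.47, 0.64, 0], 0, 1],
  [[-0.32, 0.73, 0], 0, 1],
  [[-0.17, 0.78, 0], 0, 1],
  [[0, 0.79, 0], 0, 1],
  [[0.17, 0.78, 0], 0, 1],
  [[0.32, 0.73, 0], 0, 1],
  [[0.47, 0.64, 0], 0, 1],
  [[0.59, 0.53, 0], 0, 1],
  [[0.69, 0.4, 0], 0, 1],
  [[0.75, 0.25, 0], 0, 1],
  [[0.79, 0.08, 0], 0, 1],
  [[0, 0, 0], 0, 1],
])

```text
t: 20.8
ee_pos: [554.7, 267.0, 271.8]
orientation: [-0.78, -3.041, 0.005]
ft_force: [-3.0, -3.7, -3.1]
width: 27.2
grasp_force: 30.0
```

```bash
python3 -c "
from h import *
o=rem(563.5,265.4,276,61)
for c in([514,181.3],[511.5,182.5]):
  d=o['ee_pos'][:2]-c;print(np.hypot(*d),np.degrees(np.arctan2(d[1],d[0]))%360)
"
```

```text
t 20.8 pos [554.7 267.  271.8] rem units [-0.34  0.11 -0.17] yaw 61.2 turn 0.05 F [-3.  -3.7 -3.1] M [-0.77  0.49 -0.03] w 27.2 g 30.0 q6 -0.64
94.86138902636188 64.60956951203116
94.8897899260834 62.93491971608861
```

Call:
move_arm([
  [[0.4, -0.02, 0], 0, 1],
  [[0.39, -0.06, 0], 0, 1],
  [[0.75, -0.25, 0], 0, 1],
  [[0.69, -0.4, 0], 0, 1],
  [[0.59, -0.53, 0], 0, 1],
  [[0.47, -0.64, 0], 0, 1],
  [[0.32, -0.73, 0], 0, 1],
  [[0.17, -0.78, 0], 0, 1],
  [[0, -0.79, 0], 0, 1],
  [[-0.17, -0.78, 0], 0, 1],
  [[-0.32, -0.73, 0], 0, 1],
  [[-0.47, -0.64, 0], 0, 1],
  [[0, 0, 0], 0, 1],
  [[0, 0, 0], 0, 1],
])

```text
t: 21.97
ee_pos: [418.1, 160.1, 273.0]
orientation: [-0.786, -3.039, 0.003]
ft_force: [-7.4, -1.8, 4.9]
width: 27.5
grasp_force: 30.0
```

```bash
python3 -c "
from h import *
o=rem(563.5,265.4,276,61)
for c in([514,181.3],[511.5,182.5]):
  d=o['ee_pos'][:2]-c;print(np.hypot(*d),np.degrees(np.arctan2(d[1],d[0]))%360)
"
```

```text
t 21.97 pos [418.1 160.1 273. ] rem units [-3.04  6.5  -0.14] yaw 61.0 turn -0.0 F [-7.4 -1.8  4.9] M [-0.63  1.49 -0.04] w 27.5 g 30.0 q6 -0.73
98.17642263131653 192.46626072094128
96.00965578374964 193.48761059990912
```

Call:
move_arm([
  [[0.07, -0.03, -0.04], 0, 1],
  [[0, 0, 0], 0, 1],
  [[0, 0, 0], 0, 0.5],
  [[0, 0, 0], 0, 0.2],
  [[0, 0, 0], 0, 0],
  [[0, 0, 0], 0, 0],
  [[0, 0, 0], 0, 0],
  [[0, 0, 0], 0, 0],
  [[0, 0, -0.5], 0, 0],
  [[0, 0, -1], 0, 0],
  [[0, 0, -1], 0, 0],
  [[0, 0, -1], 0, 0],
  [[0, 0, -1], 0, 0],
  [[0, 0, 0], 0, 0],
  [[0, 0, 0], 0, 0],
])

```text
t: 23.22
ee_pos: [418.1, 161.5, 387.6]
orientation: [0.784, 3.04, 0.003]
ft_force: [0.3, 0.1, -0.9]
width: 87.8
grasp_force: 0.0
```

```bash
python3 -c "
from h import *
rem(563.5,265.4,276,61)
from workcell import cams
a=np.ascontiguousarray(cams.get_image('side')['image'][:,:,::-1]);cv2.imwrite('pics/s4f.png',a)
cv2.imwrite('pics/s4.png',crop(a,257,210,120,120,5))
"
```

```text
t 23.22 pos [418.1 161.5 387.6] rem units [-3.07  6.44  4.49] yaw 61.1 turn 0.02 F [ 0.3  0.1 -0.9] M [-0.07  0.02  0.02] w 87.8 g 0.0 q6 -0.72
```

View pics/s4.png

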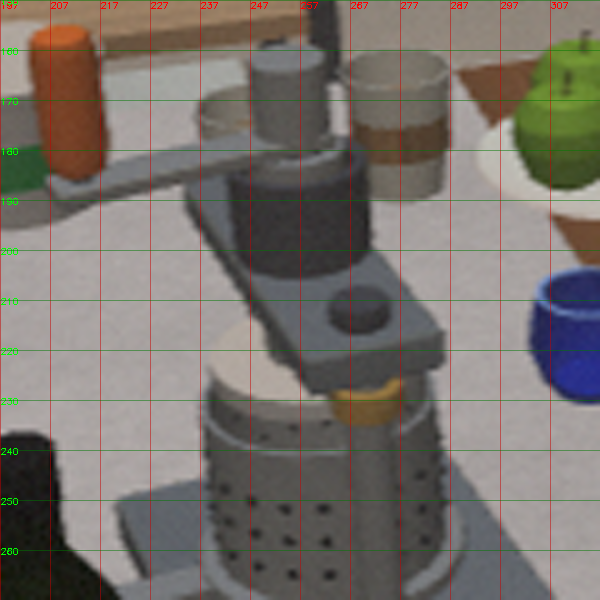

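```bash
python3 -c "
from h import *
a=np.linspace(0,2*np.pi,400)
f=lambda r,z:proj('side',np.c_[514+r*np.cos(a),180+r*np.sin(a),0*a+z])
print('rim',f(55,120)[:,1].max())
for h in(0,4,6,8,10,12): 
  p=f(48,132+h);print(h,p[:,1].max().round(1),p[:,0].min().round(1),f(48,120+h)[:,1].max().round(1))
print(proj('side',[[514,181,286]]))
a=cv2.imread('pics/s4f.png');print(a[222:248,250].tolist())"
```

```text
rim 240.6894258920322
0 234.4 239.3 239.0
4 232.9 239.1 237.5
6 232.1 239.0 236.7
8 231.3 238.9 236.0
10 230.5 238.8 235.2
12 229.7 238.7 234.4
[[254.21560596 160.44325052]]
[[158, 166, 175], [158, 165, 175], [160, 168, 177], [158, 164, 176], [160, 167, 177], [161, 169, 177], [160, 167, 177], [157, 166, 175], [107, 111, 117], [102, 107, 113], [101, 104, 111], [99, 105, 110], [77, 82, 84], [79, 82, 85], [75, 77, 78], [60, 63, 65], [76, 79, 81], [83, 86, 86], [109, 107, 106], [76, 79, 81], [78, 80, 85], [79, 82, 84], [78, 80, 83], [75, 78, 81], [81, 82, 85], [80, 82, 87]]
```

Plate edges at rows 230 and 234 put its underside about 10 mm above the rim. The crank stands home and upright, and the hand is clear.

```bash
python3 -c "
from workcell import ctrl
print(ctrl.close_job())"
```

```text
the job is handed in; nothing more can be done
None
```

The job is handed in (no verdict was returned): the crank is fully home on the hexagon with the hand off it, and the plate was wound up about 1.36 turns by the orange grip. By camera it now stands roughly 10 mm above the basket's rim; the arm never went near the glass, apple or bottle, though I did not re-measure their positions at the end.

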